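# Fold the hold-down panel and shut the meter case

### The arm

A 6-joint arm with a two-finger parallel gripper is mounted at the origin on the work surface. World frame = base frame: x ahead of the robot, y to its left, z up, the work surface at z = 0. Lengths are in m, angles in rad, forces in N, time in s.
With the tool pointing down it reaches from about 0.3 to 0.875 m from the base axis. Payload 6.4 kg.
Tool frame: the origin (TCP) lies midway between the tips of the shut fingers; the grasp point (between the pads) lies 19 mm behind it (manip.grasp_offset is the distance from the TCP to the grasp point, in m); x points along the fingers, y is the direction in which the jaws open and shut, and the axes are right-handed (so a half turn about x gives the same grasp; the last joint's range is limited). The gripper opens to 85 mm and grips with 20 to 120 N. Pads are 22 mm wide; open, the fingers measure 114 mm over their backs; the gripper's body (76 mm by 85 mm) begins 54 mm behind the grasp point. The pads swing forward as they close: fully open they stand 13 mm farther back than shut.
Start: joints at [1.065, 0.181, 1.607, -0, 1.354, -0.206], TCP at [0.17, 0.549, 0.231] pointing down, gripper open.
Joint ranges: [-2.99, 2.99], [-0.89, 2.07], [0.3, 2.58], [-1.14, 4.28], [0, 2.63], [-3.12, 3.12]. Speed limits (rad/s): [2.57, 2.57, 3.01, 3.14, 3.14, 3.14].

### API

Orientations are given as a unit quaternion [x, y, z, w].
In Python, from workcell import monitor, capture, camera_params, manip gives the robot as it stands.
- The arm moves only by the tool carry_out, never from a script. Its argument "motion" is a list of rows, each an object of numbers: "dx", "dy", "dz": the shift along the world's x, y, z in cm; "twist": the turn about the world's z in degrees. In form: [{"dx": .., "dy": .., "dz": .., "twist": ..}, ...]. A call has 1 to 8 rows; each row shifts and turns the commanded pose from where the row before left it; what a row does not reach is not made up. A row lasts 1/12 s, in which the tool goes at most 41.7 mm and 7.16 degrees, less where a joint would pass 70% of its speed; a pose out of reach is approached as far as the arm can. A call is refused whole if a number of a shift passes 4.17 or a number of a turn 7.16, either way. A call with a gripper value outside its range is refused whole. "fingers" is the finger opening in cm, from 0 to 8.54, set as the call begins (left out, the last holds). The fingers move at their own pace and stop on an object; "newtons" is the grip in N (left out, the last holds). Time passes only in rows, so rows that do not move let the fingers close. It gives the time, the measured TCP pose, the force and the opening at its end, in the units of the state.
- monitor.get_obs(): the state, without advancing time (a new reading comes with each control period).
- capture(name): name is "scene" or "top" or "wrist"; returns the picture (420x560x3 uint8, red, green, blue); there is no depth.
- camera_params(name): a dict with "K" (3x3 intrinsics, pixels), "R" (3x3) and "t" (3): a world point X has camera coordinates R X + t. Camera axes: x right, y down, z forward; pixel columns grow to the right and rows downward; lengths in m; the calibration is good to about 2 mm. A picture is of the moment at which its call begins: read the wrist's pose just before it. camera_params takes no time and is no camera call; for the wrist camera it gives the pose at the moment of the call.
- manip.finish_job(): hands the job in, once; it reports no verdict.
The state is a dict: "t": time; "joint_pos": joint angles; "joint_vel": joint speeds; "tau": joint torques, N m; "position": TCP position; "eef_rot": TCP orientation; "wrist_force": force on the tool from outside, world axes, zero at the start; "torque": the same for the moment, N m; "gripper_width": finger opening in m.
Only numpy, scipy, OpenCV 4.12 (cv2) and the standard library are available. Lean on these libraries where they do the work, as an engineer would, in place of code of your own. Each camera call takes 0.05 s, during which the arm holds its last target. There are 200 camera calls.

### The job

Get the pH meter case ready to go out to the growth room: first fold the upright hold-down panel inside it down flat over the meter, then swing the case lid down over it until it is fully shut. Push both from their outer sides with the fingertips: nothing is to be gripped, lifted or carried, and the foam on the inner sides of panel and lid is not to be touched. Leave the case where it stands and do not disturb the bottles, the meter, the pots or the other things around it.

Things in the scene. Friction and masses are not known exactly. Their poses are not given: they have to be found in the camera images.
- case: dark-grey hard case loose on the bench, 2.5 kg. Base 280 (its x) x 210 (y) x 95 mm high, open on top; origin: centre of underside, z up. Lid hinge along its back (+y), latches and handle at the front (-y). A cross wall 30 mm to the -x side of the centre divides it: +x part holds the meter, covered by the panel; -x part holds bottles no higher than the rim
- panel (a joint): rad; hold-down panel in the case: 0 = flat over the meter (hard stop), 1.57 = upright, 1.8 = stop. Grey plate 142 long x 172 wide x 4 mm, card on its outer side. Hinge line parallel to the case's y at case x -27, z 86 mm; its free edge swings towards the case's +x as it folds down. A friction hinge holds it at any angle: 1 to 3 N near the edge moves it, also onto the stop
- panel_hinge (a point): middle of the panel's hinge line
- panel_edge (a point): middle of the panel's free edge, 142 mm from the hinge line, in the middle of the plate's thickness
- panel_foam: dark foam pad 118 x 152 x 10 mm on the inner side of the panel (the side facing the meter; it faces the case's +x while the panel is upright). Origin on the panel's hinge line, turns with the panel
- lid (a joint): rad; case lid: 0 = fully shut on the rim (hard stop), 1.57 = upright, 2.0 = stop. Shell 280 x 210 x 35 mm deep, 0.4 kg; shut, its outer face is 131 mm above the bench. Hinge line parallel to the case's x at case y +105, z 96 mm; the front edge goes up and to +y as it opens. Friction hinge holds any angle: 2 to 5 N near the edge moves it, to the very stop. It strikes an upright panel
- lid_hinge (a point): middle of the lid's hinge line
- lid_front (a point): middle of the lid's front edge, on the outer face: 210 mm from the hinge line along the lid and 35 mm outwards from the lid's rim plane
- lid_foam: dark ribbed foam lining inside the lid, facing the case's inside. Origin on the lid's hinge line, turns with the lid
- buffer_a: white buffer bottle, 38 mm across and 68 mm high, standing loose in a foam pocket of the case's -x compartment, at the front (-y). Origin: centre of its underside
- buffer_b: the same bottle in the pocket at the back (+y). Origin: centre of its underside
- meter: handheld meter 140 x 66 x 34 mm, lying loose in its foam pocket under where the panel comes down. Origin: centre of its underside
- pot_a: black square plant pot 70 mm wide, 65 mm high, with a seedling to about 100 mm, standing in front (-y) of the case. Origin: centre of its underside
- pot_b: the same kind of pot, standing behind (+y) the case towards its -x end, about 260 mm from the case's centre line. Origin: centre of its underside
- wash_bottle: white wash bottle, 66 mm across, 170 mm high, standing beyond the case's +x end. Origin: centre of its underside
- dishes: stack of three closed Petri dishes, 93 mm across, 45 mm high, on the bench. Origin: centre of its underside
- dibber: wooden dibber 155 mm long, 26 mm thick, lying on the bench. Origin: under its middle, on the bench

How it is judged:
By the outcome, as a careful person would: the job done as asked, in the order asked, and still so for the second after the job is handed in, with the robot touching nothing.
It also fails if it takes over 59 s, if anything falls off the work surface, if the arm or the gripper's body presses on something with over 40 N, if the wrist force passes 120 N, or if a joint passes its speed limit or range.

## Working session

There is one attempt and no reset: what is moved stays moved. The work goes in short steps, Python scripts to look and compute and a tool call to move; the robot and the scene stay as the last step left them, time stands still between calls to the robot, and variables do not carry over. Pictures are saved under pics/ and viewed, about 8 in all and at most 12, crops included, and the job is handed in when it is done.

Besides the shell and the picture viewer there is one more tool, called after "Request:" as name([rows], argument=value, ...), one row to a line, values as JSON. carry_out: Moves the arm, as the interface text tells. Its arguments: {"type":"object","properties":{"motion":{"type":"array","items":{"type":"object","properties":{"dx":{"type":"number"},"dy":{"type":"number"},"dz":{"type":"number"},"twist":{"type":"number"}}}},"fingers":{"type":"number"},"newtons":{"type":"number"}},"required":["motion"]}

```bash
mkdir -p pics
python3 - <<'E'
from workcell import monitor,capture,camera_params
import cv2
for n in("scene","top"):
    cv2.imwrite(f"pics/{n}0.png",cv2.resize(capture(n)[:,:,::-1],(800,600),interpolation=cv2.INTER_CUBIC))
o=monitor.get_obs();print(o["t"],o["position"],o["eef_rot"],o["gripper_width"])
for n in("scene","top"):
    p=camera_params(n);print(n,p["K"].round(1).tolist(),(-p["R"].T@p["t"]).round(3))
E
```

```text
0.1 [0.16952445 0.54890079 0.23043964] [ 0.10503406  0.69937982 -0.10613153  0.69897912] 0.08539635601917615
scene [[446.1, 0.0, 271.4], [0.0, 446.1, 208.8], [0.0, 0.0, 1.0]] [1.048 0.149 1.155]
top [[435.0, 0.0, 278.7], [0.0, 435.0, 208.2], [0.0, 0.0, 1.0]] [ 0.468 -0.056  1.241]
```

View pics/scene0.png

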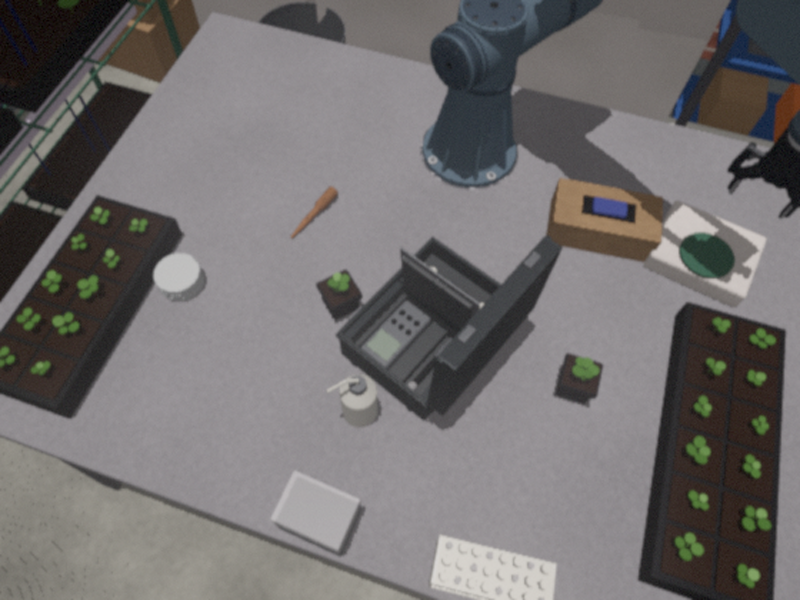

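View pics/top0.png

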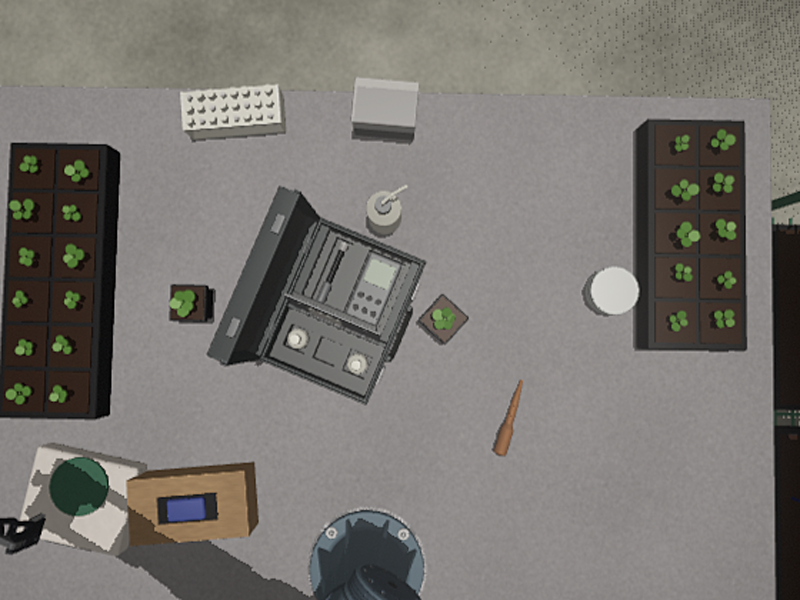

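Top view: case centre is about (345,295), the lid stands open on the left, the panel is upright in the middle, pot_a is at (443,318), pot_b at (188,302), and the wash bottle at (384,212). I'll enlarge both to fit the pose.

Run:
```python
import cv2
a=cv2.imread("pics/top0.png");b=cv2.imread("pics/scene0.png")
cv2.imwrite("pics/topc.png",cv2.resize(a[170:420,200:480],None,fx=2.8,fy=2.4,interpolation=cv2.INTER_CUBIC))
cv2.imwrite("pics/scc.png",cv2.resize(b[225:435,310:570],None,fx=3,fy=2.8,interpolation=cv2.INTER_CUBIC))
```

```text
(no output)
```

View pics/topc.png

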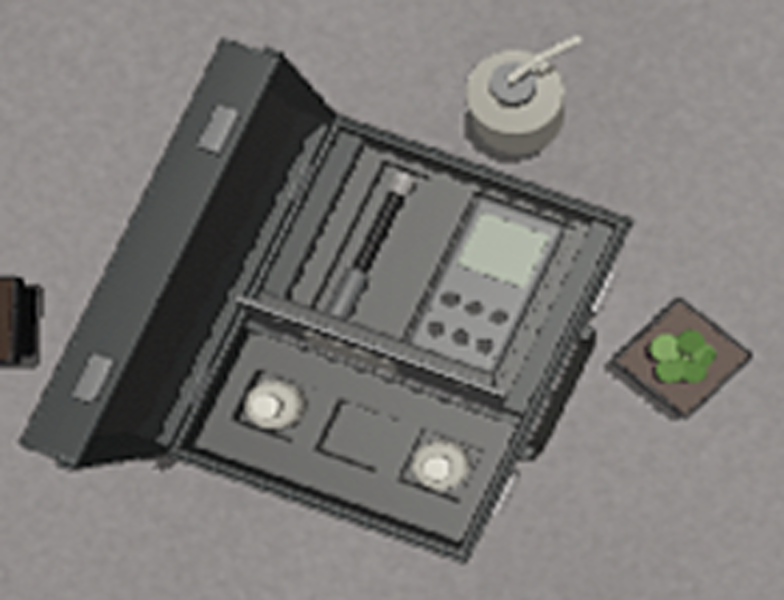

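View pics/scc.png

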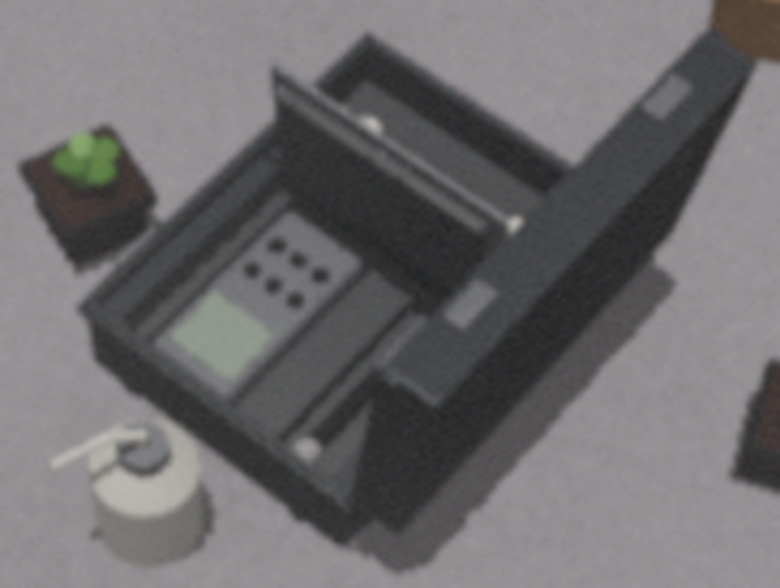

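```bash
cat > fit.py <<'E'
import numpy as np
from scipy.optimize import least_squares
from workcell import camera_params
P={n:camera_params(n) for n in("scene","top")}
def proj(n,X):
    p=P[n];c=p["K"]@(p["R"]@X+p["t"]);return c[:2]/c[2]
def panel(a,s,y,h=0): # along s, h = outward (outer side -x upright)
    return np.array([-.027+s*np.cos(a)-h*np.sin(a),y,.086+s*np.sin(a)+h*np.cos(a)])
def lid(b,s,x,h):  # s from hinge, h outward
    return np.array([x,.105-s*np.cos(b)+h*np.sin(b),.096+s*np.sin(b)+h*np.cos(b)])
def W(q,c):
    C,S=np.cos(q[2]),np.sin(q[2]);return np.array([q[0]+C*c[0]-S*c[1],q[1]+S*c[0]+C*c[1],c[2]])
def top(u,v):return np.array([u/2.8+200,v/2.4+170])*.7
def sc(u,v):return np.array([u/3+310,v/2.8+225])*.7
if __name__=="__main__":
    A=np.array
    ob=[("top",top(630,220),lambda q:A([.14,-.105,.095])),("top",top(465,560),lambda q:A([-.14,-.105,.095])),
    ("top",top(175,455),lambda q:A([-.14,.105,.095])),
    ("top",top(220,40),lambda q:lid(q[4],.21,.14,.035)),("top",top(22,445),lambda q:lid(q[4],.21,-.14,.035)),
    ("top",top(275,52),lambda q:lid(q[4],.21,.14,0)),("top",top(75,465),lambda q:lid(q[4],.21,-.14,0)),
    ("top",top(240,300),lambda q:panel(q[3],.142,.086)),("top",top(505,390),lambda q:panel(q[3],.142,-.086)),
    ("scene",sc(83,305),lambda q:A([.14,-.105,.095])),("scene",sc(368,37),lambda q:A([-.14,-.105,.095])),
    ("scene",sc(755,65),lambda q:lid(q[4],.21,-.14,.035)),("scene",sc(435,402),lambda q:lid(q[4],.21,.14,.035)),
    ("scene",sc(710,30),lambda q:lid(q[4],.21,-.14,0)),("scene",sc(385,370),lambda q:lid(q[4],.21,.14,0)),
    ("scene",sc(275,72),lambda q:panel(q[3],.142,-.086))]
    r=least_squares(lambda q:np.concatenate([proj(n,W(q,f(q)))-m for n,m,f in ob]),[.5,0,1.2,1.5,1.7],loss="soft_l1")
    q=r.x;print("q",q.round(4).tolist());
    for n,m,f in ob:print(n,(proj(n,W(q,f(q)))-m).round(1))
    np.save("q.npy",q)
    for nm,c in [("panel_edge",panel(q[3],.142,0)),("edge flat",panel(0,.142,0)),("hinge",panel(0,0,0)),("lid_front",lid(q[4],.21,0,.035)),("lidfront rim",lid(q[4],.21,0,0)),("lid_hinge",lid(0,0,0,0)),("lid shut",lid(0,.21,0,.035))]:print(nm,W(q,c).round(3))
    def px(n,uv,z):
        p=P[n];d=p["R"].T@np.linalg.solve(p["K"],[*uv,1]);c=-p["R"].T@p["t"];return (c+d*(z-c[2])/d[2]).round(3)
    for nm,m,z in [("pot_a",top(682,360),.065),("potb",A([188,302])*.7,.065),("wash",top(512,85),.15),("box",A([250,465])*.7,.1)]:print(nm,px("top",m,z))
E
python3 fit.py
```

```text
q [0.5003, 0.0509, -0.3716, 1.4537, 1.5888]
top [-0.8 -0.1]
top [-0.1 -0.7]
top [-1.4 -0.8]
top [-0.4 -1.3]
top [-1.8 -0. ]
top [0.6 1.2]
top [-0.1  0.4]
top [-1.2 -1.2]
top [0.6 0.7]
scene [-0.5 -0.4]
scene [-0.9 -0.4]
scene [ 0.5 -0.7]
scene [0.8 1.8]
scene [-1.7 -0.4]
scene [-1.  -0.5]
scene [-1.9 -2.3]
panel_edge [0.491 0.055 0.227]
edge flat [0.607 0.009 0.086]
hinge [0.475 0.061 0.086]
lid_front [0.552 0.185 0.305]
lidfront rim [0.54  0.152 0.306]
lid_hinge [0.538 0.149 0.096]
lid shut [ 0.462 -0.047  0.131]
pot_a [ 0.486 -0.138  0.065]
potb [0.51  0.347 0.065]
wash [ 0.685 -0.021  0.15 ]
box [0.215 0.212 0.1  ]
```

```bash
cat > plan.py <<'E'
import numpy as np
from fit import W,panel,lid
q=np.load("q.npy");Y=-.03
def pp(a,s=.12,h=.002):
    c=panel(a,s,Y,h);c[0]-=.011;return W(q,c)
def lp(b,s=.19,x=0,h=.035):
    c=lid(b,s,x,h);c[1]+=.0145;return W(q,c)
def show(L):
    p=None
    for n,v in L:
        print(n,(v*100).round(1),"" if p is None else ((v-p)*100).round(1));p=v
if __name__=="__main__":
    show([("start",np.array([.1695,.5489,.2304])),("pre",pp(q[3],h=.027)),("touch",pp(q[3]))]+[(round(a,2),pp(a)) for a in np.arange(1.3,-.01,-.13)])
    print("lid");b0=q[4]
    show([("pre",lp(b0,h=.075)),("touch",lp(b0))]+[(round(b,2),lp(b)) for b in np.linspace(1.5,0,16)])
E
python3 plan.py
```

```text
start [17.  54.9 23. ] 
pre [44.2  4.1 20.8] [ 27.3 -50.8  -2.2]
touch [46.5  3.2 20.5] [ 2.3 -0.9 -0.3]
1.3 [48.2  2.6 20.2] [ 1.7 -0.7 -0.3]
1.17 [49.6  2.  19.7] [ 1.4 -0.5 -0.5]
1.04 [50.9  1.5 19.1] [ 1.3 -0.5 -0.7]
0.91 [52.1  1.1 18.2] [ 1.2 -0.5 -0.9]
0.78 [53.2  0.6 17.2] [ 1.1 -0.4 -1. ]
0.65 [54.2  0.2 16. ] [ 1.  -0.4 -1.2]
0.52 [55.  -0.1 14.7] [ 0.8 -0.3 -1.3]
0.39 [55.7 -0.3 13.3] [ 0.7 -0.3 -1.4]
0.26 [56.2 -0.5 11.9] [ 0.5 -0.2 -1.5]
0.13 [56.5 -0.6 10.4] [ 0.3 -0.1 -1.5]
-0.0 [56.6 -0.7  8.8] [ 0.1 -0.  -1.6]
lid
pre [57.2 23.5 28.5] 
touch [55.8 19.8 28.5] [-1.5 -3.7  0.1]
1.5 [55.1 18.2 28.8] [-0.6 -1.6  0.3]
1.4 [54.4 16.4 28.9] [-0.7 -1.8  0.1]
1.3 [53.7 14.6 28.8] [-0.7 -1.8 -0.1]
1.2 [53.  12.8 28.6] [-0.7 -1.8 -0.3]
1.1 [52.4 11.1 28.1] [-0.7 -1.7 -0.5]
1.0 [51.7  9.4 27.5] [-0.7 -1.7 -0.6]
0.9 [51.1  7.8 26.7] [-0.6 -1.6 -0.8]
0.8 [50.5  6.2 25.7] [-0.6 -1.5 -1. ]
0.7 [49.9  4.8 24.5] [-0.6 -1.4 -1.2]
0.6 [49.4  3.5 23.2] [-0.5 -1.3 -1.3]
0.5 [48.9  2.2 21.8] [-0.5 -1.2 -1.4]
0.4 [48.5  1.2 20.2] [-0.4 -1.1 -1.6]
0.3 [48.1  0.3 18.6] [-0.4 -0.9 -1.7]
0.2 [47.9 -0.5 16.8] [-0.3 -0.8 -1.8]
0.1 [47.6 -1.1 15. ] [-0.2 -0.6 -1.8]
0.0 [47.5 -1.5 13.1] [-0.2 -0.4 -1.9]
```

Request:
carry_out([
  {"dz":4,"twist":-4.1},
  {"dz":4},
  {"dz":4},
  {"dz":4},
  {"dz":4},
  {"dx":2,"dy":-3.3},
  {"dx":2,"dy":-3.3},
  {"dx":2,"dy":-3.3},
], fingers=0, newtons=20)

```text
schema error: expected keys dx, dy, dz, twist
```

Request:
carry_out([
  {"dx":0,"dy":0,"dz":4,"twist":-4.1},
  {"dx":0,"dy":0,"dz":4,"twist":0},
  {"dx":0,"dy":0,"dz":4,"twist":0},
  {"dx":0,"dy":0,"dz":4,"twist":0},
  {"dx":0,"dy":0,"dz":4,"twist":0},
  {"dx":2,"dy":-3.4,"dz":0,"twist":0},
  {"dx":2,"dy":-3.4,"dz":0,"twist":0},
  {"dx":2,"dy":-3.4,"dz":0,"twist":0},
], fingers=0, newtons=20)

```text
t: 0.77
position: [0.23, 0.4465, 0.4316]
eef_rot: [0.13, 0.695, -0.13, 0.695]
wrist_force: [0.9, 0.2, 0.3]
gripper_width: -0.0002
```

Request:
carry_out([
  {"dx":1.9,"dy":-3.6,"dz":0,"twist":0},
  {"dx":1.9,"dy":-3.6,"dz":0,"twist":0},
  {"dx":1.9,"dy":-3.6,"dz":0,"twist":0},
  {"dx":1.9,"dy":-3.6,"dz":0,"twist":0},
  {"dx":1.9,"dy":-3.6,"dz":0,"twist":0},
  {"dx":1.9,"dy":-3.6,"dz":0,"twist":0},
  {"dx":1.9,"dy":-3.6,"dz":0,"twist":0},
  {"dx":1.9,"dy":-3.6,"dz":0,"twist":0},
])

```text
t: 1.43
position: [0.382, 0.1575, 0.4312]
eef_rot: [0.131, 0.695, -0.13, 0.695]
wrist_force: [1.3, 0.5, 0.6]
gripper_width: -0.0003
```

Request:
carry_out([
  {"dx":1.9,"dy":-3.6,"dz":0,"twist":0},
  {"dx":1.9,"dy":-3.6,"dz":0,"twist":0},
  {"dx":1.9,"dy":-3.6,"dz":0,"twist":0},
  {"dx":0,"dy":0,"dz":0,"twist":0},
  {"dx":0,"dy":0,"dz":0,"twist":0},
])

```text
t: 1.85
position: [0.4391, 0.0496, 0.4303]
eef_rot: [0.132, 0.695, -0.132, 0.694]
wrist_force: [0.4, 0.5, -1.2]
gripper_width: -0.0001
```

Request:
carry_out([
  {"dx":0,"dy":-0.9,"dz":-3.5,"twist":0},
  {"dx":0,"dy":0,"dz":-3.5,"twist":0},
  {"dx":0,"dy":0,"dz":-3.5,"twist":0},
  {"dx":0,"dy":0,"dz":-3.5,"twist":0},
  {"dx":0,"dy":0,"dz":-3,"twist":0},
  {"dx":0,"dy":0,"dz":-3,"twist":0},
  {"dx":0,"dy":0,"dz":-2.2,"twist":0},
  {"dx":0,"dy":0,"dz":0,"twist":0},
])

```text
t: 2.52
position: [0.4349, 0.0445, 0.2046]
eef_rot: [0.13, 0.698, -0.13, 0.692]
wrist_force: [0.2, 0.3, -1.0]
gripper_width: 0.0
```

Run:
```python
from workcell import capture
import cv2,numpy as np
a=capture("scene")[120:350,150:450,::-1];b=capture("top")[90:320,120:420,::-1]
cv2.imwrite("pics/m1.png",cv2.resize(np.hstack([a,b]),(800,307),interpolation=cv2.INTER_CUBIC))
```

```text
(no output)
```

View pics/m1.png

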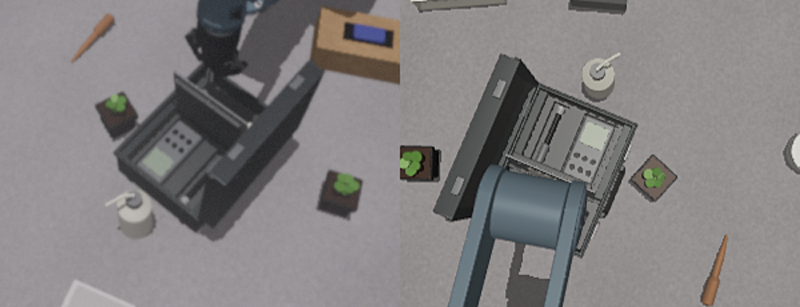

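Left half shows the shut gripper (215,60) on the outer side of the panel, clear of everything. Now push.

Request:
carry_out([
  {"dx":1.5,"dy":-0.6,"dz":0,"twist":0},
  {"dx":1.5,"dy":-0.6,"dz":0,"twist":0},
  {"dx":0.9,"dy":-0.4,"dz":-0.1,"twist":0},
  {"dx":0.9,"dy":-0.4,"dz":-0.2,"twist":0},
  {"dx":0.7,"dy":-0.3,"dz":-0.2,"twist":0},
  {"dx":0.7,"dy":-0.2,"dz":-0.3,"twist":0},
  {"dx":0.7,"dy":-0.3,"dz":-0.3,"twist":0},
  {"dx":0.7,"dy":-0.2,"dz":-0.4,"twist":0},
])

```text
t: 3.28
position: [0.5153, 0.0121, 0.1941]
eef_rot: [0.13, 0.695, -0.131, 0.695]
wrist_force: [-0.2, -0.4, 1.1]
gripper_width: 0.0002
```

Request:
carry_out([
  {"dx":0.6,"dy":-0.2,"dz":-0.4,"twist":0},
  {"dx":0.6,"dy":-0.2,"dz":-0.5,"twist":0},
  {"dx":0.6,"dy":-0.2,"dz":-0.5,"twist":0},
  {"dx":0.5,"dy":-0.2,"dz":-0.5,"twist":0},
  {"dx":0.5,"dy":-0.2,"dz":-0.6,"twist":0},
  {"dx":0.5,"dy":-0.2,"dz":-0.6,"twist":0},
  {"dx":0.4,"dy":-0.2,"dz":-0.6,"twist":0},
  {"dx":0.4,"dy":-0.1,"dz":-0.7,"twist":0},
])

```text
t: 3.95
position: [0.5563, -0.0029, 0.1497]
eef_rot: [0.131, 0.695, -0.131, 0.695]
wrist_force: [0.3, -0.7, 1.0]
gripper_width: -0.0001
```

Request:
carry_out([
  {"dx":0.3,"dy":-0.1,"dz":-0.7,"twist":0},
  {"dx":0.2,"dy":-0.1,"dz":-0.7,"twist":0},
  {"dx":0.2,"dy":-0.1,"dz":-0.8,"twist":0},
  {"dx":0.2,"dy":0,"dz":-0.8,"twist":0},
  {"dx":0.1,"dy":0,"dz":-0.8,"twist":0},
  {"dx":0,"dy":0,"dz":-0.8,"twist":0},
  {"dx":0,"dy":0,"dz":-0.6,"twist":0},
  {"dx":0,"dy":0,"dz":0,"twist":0},
])

```text
t: 4.62
position: [0.5645, -0.0053, 0.0964]
eef_rot: [0.131, 0.696, -0.13, 0.694]
wrist_force: [-0.1, -0.3, -0.1]
gripper_width: -0.0001
```

Request:
carry_out([
  {"dx":0,"dy":0,"dz":-0.3,"twist":0},
  {"dx":0,"dy":0,"dz":-0.2,"twist":0},
  {"dx":0,"dy":0,"dz":-0.1,"twist":0},
  {"dx":0,"dy":0,"dz":0,"twist":0},
])

```text
t: 4.95
position: [0.5658, -0.0056, 0.0923]
eef_rot: [0.131, 0.695, -0.131, 0.695]
wrist_force: [-0.6, -0.4, -0.4]
gripper_width: -0.0001
```

Request:
carry_out([
  {"dx":0,"dy":0,"dz":-0.2,"twist":0},
  {"dx":0,"dy":0,"dz":-0.2,"twist":0},
  {"dx":0,"dy":0,"dz":0,"twist":0},
  {"dx":0,"dy":0,"dz":0,"twist":0},
])

```text
t: 5.28
position: [0.5657, -0.0056, 0.0882]
eef_rot: [0.131, 0.695, -0.131, 0.695]
wrist_force: [0.2, -0.1, -0.3]
gripper_width: 0.0001
```

Request:
carry_out([
  {"dx":0,"dy":0,"dz":-0.2,"twist":0},
  {"dx":0,"dy":0,"dz":0,"twist":0},
  {"dx":0,"dy":0,"dz":0,"twist":0},
])

```text
t: 5.53
position: [0.5659, -0.0056, 0.0879]
eef_rot: [0.13, 0.695, -0.131, 0.695]
wrist_force: [-5.6, 0.3, 12.7]
gripper_width: -0.0002
```

Panel is on its stop (12.7 N at z = 0.088, matching flat). Retract and go over behind the lid.

Request:
carry_out([
  {"dx":0,"dy":0,"dz":2,"twist":0},
  {"dx":0,"dy":0,"dz":4,"twist":0},
  {"dx":0,"dy":0,"dz":4,"twist":0},
  {"dx":0,"dy":0,"dz":4.1,"twist":0},
  {"dx":0,"dy":0,"dz":4.1,"twist":0},
  {"dx":0,"dy":0,"dz":4.1,"twist":0},
  {"dx":0,"dy":0,"dz":4.1,"twist":0},
  {"dx":0,"dy":0,"dz":4.1,"twist":0},
])

```text
t: 6.2
position: [0.5653, -0.0055, 0.3934]
eef_rot: [0.131, 0.695, -0.131, 0.695]
wrist_force: [0.8, 0.3, -1.0]
gripper_width: 0.0001
```

Request:
carry_out([
  {"dx":0,"dy":0,"dz":2,"twist":0},
  {"dx":0,"dy":3.5,"dz":0,"twist":0},
  {"dx":0,"dy":3.5,"dz":0,"twist":0},
  {"dx":0,"dy":3.5,"dz":0,"twist":0},
  {"dx":0,"dy":3.5,"dz":0,"twist":0},
  {"dx":0,"dy":3.5,"dz":0,"twist":0},
  {"dx":0.5,"dy":3.5,"dz":0,"twist":0},
  {"dx":0.5,"dy":3.5,"dz":0,"twist":0},
])

```text
t: 6.87
position: [0.5754, 0.2412, 0.4115]
eef_rot: [0.131, 0.695, -0.13, 0.695]
wrist_force: [-0.1, -0.7, 0.6]
gripper_width: -0.0005
```

Run:
```python
from workcell import capture,monitor
import cv2,numpy as np
o=monitor.get_obs();print(o["position"],o["t"])
a=capture("scene")[120:350,150:450,::-1];b=capture("top")[90:320,120:420,::-1]
cv2.imwrite("pics/m2.png",cv2.resize(np.hstack([a,b]),(800,307),interpolation=cv2.INTER_CUBIC))
```

```text
[0.57544282 0.24115957 0.41145981] 6.8667
```

View pics/m2.png

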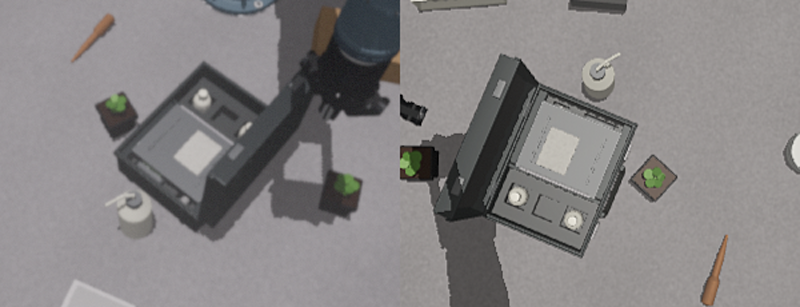

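Panel lies flat (card at (557,150) in the right half), case and neighbours unmoved. Descend behind the lid and push.

Request:
carry_out([
  {"dx":0,"dy":0,"dz":-3,"twist":0},
  {"dx":0,"dy":0,"dz":-3,"twist":0},
  {"dx":0,"dy":0,"dz":-3,"twist":0},
  {"dx":0,"dy":0,"dz":-2.6,"twist":0},
  {"dx":0,"dy":0,"dz":-1,"twist":0},
  {"dx":0,"dy":0,"dz":0,"twist":0},
])

```text
t: 7.47
position: [0.5742, 0.2386, 0.2819]
eef_rot: [0.13, 0.697, -0.132, 0.693]
wrist_force: [0.5, -0.3, 0.1]
gripper_width: -0.0002
```

Request:
carry_out([
  {"dx":-0.5,"dy":-1.3,"dz":0,"twist":0},
  {"dx":-0.5,"dy":-1.3,"dz":0,"twist":0},
  {"dx":-0.4,"dy":-1,"dz":0,"twist":0},
  {"dx":-0.3,"dy":-0.8,"dz":0.1,"twist":0},
  {"dx":-0.3,"dy":-0.8,"dz":0.1,"twist":0},
  {"dx":-0.3,"dy":-0.9,"dz":0,"twist":0},
  {"dx":-0.4,"dy":-0.9,"dz":0,"twist":0},
  {"dx":-0.3,"dy":-0.9,"dz":0,"twist":0},
])

```text
t: 8.13
position: [0.5458, 0.1598, 0.2882]
eef_rot: [0.131, 0.694, -0.13, 0.696]
wrist_force: [0.1, 3.8, 4.4]
gripper_width: 0.0
```

Request:
carry_out([
  {"dx":-0.4,"dy":-0.9,"dz":0,"twist":0},
  {"dx":-0.3,"dy":-0.9,"dz":-0.1,"twist":0},
  {"dx":-0.4,"dy":-0.9,"dz":-0.1,"twist":0},
  {"dx":-0.3,"dy":-0.9,"dz":-0.2,"twist":0},
  {"dx":-0.4,"dy":-0.9,"dz":-0.2,"twist":0},
  {"dx":-0.3,"dy":-0.8,"dz":-0.3,"twist":0},
  {"dx":-0.4,"dy":-0.9,"dz":-0.3,"twist":0},
  {"dx":-0.3,"dy":-0.8,"dz":-0.3,"twist":0},
])

```text
t: 8.8
position: [0.5172, 0.0894, 0.2716]
eef_rot: [0.131, 0.695, -0.131, 0.695]
wrist_force: [2.0, 1.6, 0.5]
gripper_width: 0.0004
```

Request:
carry_out([
  {"dx":-0.3,"dy":-0.8,"dz":-0.4,"twist":0},
  {"dx":-0.3,"dy":-0.8,"dz":-0.4,"twist":0},
  {"dx":-0.3,"dy":-0.8,"dz":-0.5,"twist":0},
  {"dx":-0.3,"dy":-0.7,"dz":-0.5,"twist":0},
  {"dx":-0.3,"dy":-0.7,"dz":-0.6,"twist":0},
  {"dx":-0.3,"dy":-0.7,"dz":-0.6,"twist":0},
  {"dx":-0.3,"dy":-0.7,"dz":-0.6,"twist":0},
  {"dx":-0.2,"dy":-0.6,"dz":-0.7,"twist":0},
])

```text
t: 9.47
position: [0.4944, 0.0315, 0.2287]
eef_rot: [0.13, 0.695, -0.131, 0.695]
wrist_force: [0.2, -0.5, 2.7]
gripper_width: 0.0001
```

Tracking the plan (lid ≈0.57 rad). Continue.

Request:
carry_out([
  {"dx":-0.2,"dy":-0.6,"dz":-0.7,"twist":0},
  {"dx":-0.2,"dy":-0.6,"dz":-0.7,"twist":0},
  {"dx":-0.2,"dy":-0.5,"dz":-0.8,"twist":0},
  {"dx":-0.2,"dy":-0.5,"dz":-0.8,"twist":0},
  {"dx":-0.2,"dy":-0.4,"dz":-0.8,"twist":0},
  {"dx":-0.2,"dy":-0.4,"dz":-0.9,"twist":0},
  {"dx":-0.1,"dy":-0.4,"dz":-0.9,"twist":0},
  {"dx":-0.1,"dy":-0.3,"dz":-0.9,"twist":0},
])

```text
t: 10.13
position: [0.4804, -0.005, 0.1632]
eef_rot: [0.131, 0.695, -0.131, 0.695]
wrist_force: [-0.5, -0.9, 2.5]
gripper_width: 0.0001
```

Request:
carry_out([
  {"dx":-0.1,"dy":-0.3,"dz":-0.9,"twist":0},
  {"dx":-0.1,"dy":-0.3,"dz":-0.7,"twist":0},
  {"dx":-0.1,"dy":-0.2,"dz":-0.6,"twist":0},
  {"dx":0,"dy":-0.2,"dz":-0.5,"twist":0},
  {"dx":0,"dy":-0.1,"dz":-0.3,"twist":0},
  {"dx":0,"dy":0,"dz":0,"twist":0},
])

```text
t: 10.63
position: [0.4774, -0.0157, 0.1335]
eef_rot: [0.131, 0.695, -0.131, 0.695]
wrist_force: [-0.1, 0.8, -0.7]
gripper_width: -0.0001
```

Request:
carry_out([
  {"dx":0,"dy":0,"dz":-0.2,"twist":0},
  {"dx":0,"dy":0,"dz":-0.1,"twist":0},
  {"dx":0,"dy":0,"dz":0,"twist":0},
  {"dx":0,"dy":0,"dz":0,"twist":0},
])

```text
t: 10.97
position: [0.4779, -0.0156, 0.1315]
eef_rot: [0.131, 0.695, -0.131, 0.695]
wrist_force: [0.2, -0.6, -0.7]
gripper_width: 0.0001
```

Request:
carry_out([
  {"dx":0,"dy":0,"dz":-0.1,"twist":0},
  {"dx":0,"dy":0,"dz":0,"twist":0},
  {"dx":0,"dy":0,"dz":0,"twist":0},
])

```text
t: 11.22
position: [0.4781, -0.0156, 0.131]
eef_rot: [0.13, 0.695, -0.13, 0.695]
wrist_force: [-1.9, 0.9, 5.4]
gripper_width: -0.0
```

Request:
carry_out([
  {"dx":0,"dy":0,"dz":-0.2,"twist":0},
  {"dx":0,"dy":0,"dz":0,"twist":0},
  {"dx":0,"dy":0,"dz":0,"twist":0},
])

```text
t: 11.47
position: [0.4781, -0.0156, 0.1309]
eef_rot: [0.13, 0.695, -0.13, 0.695]
wrist_force: [-9.8, 1.7, 22.2]
gripper_width: -0.0003
```

Request:
carry_out([
  {"dx":0,"dy":0,"dz":2,"twist":0},
  {"dx":0,"dy":0,"dz":4,"twist":0},
  {"dx":0,"dy":0,"dz":4,"twist":0},
  {"dx":0,"dy":0,"dz":4,"twist":0},
  {"dx":0,"dy":0,"dz":4,"twist":0},
  {"dx":0,"dy":3.5,"dz":4,"twist":0},
  {"dx":0,"dy":4,"dz":2,"twist":0},
  {"dx":0,"dy":4,"dz":0,"twist":0},
])

```text
t: 12.13
position: [0.4799, 0.0893, 0.3642]
eef_rot: [0.132, 0.691, -0.131, 0.698]
wrist_force: [1.8, 0.4, 0.4]
gripper_width: -0.0002
```

Request:
carry_out([
  {"dx":0,"dy":4,"dz":0,"twist":0},
  {"dx":0,"dy":4,"dz":0,"twist":0},
  {"dx":0,"dy":4,"dz":0,"twist":0},
  {"dx":-1,"dy":4,"dz":0,"twist":0},
  {"dx":-1,"dy":4,"dz":0,"twist":0},
  {"dx":-1,"dy":4,"dz":0,"twist":0},
  {"dx":-1,"dy":4,"dz":0,"twist":0},
  {"dx":0,"dy":0,"dz":0,"twist":0},
])

```text
t: 12.8
position: [0.4347, 0.3752, 0.3579]
eef_rot: [0.129, 0.696, -0.127, 0.695]
wrist_force: [0.3, -1.2, 0.4]
gripper_width: 0.0001
```

Run:
```python
from workcell import capture,monitor
import cv2,numpy as np
from fit import proj,W,lid
q=np.load("q.npy")
I={n:np.ascontiguousarray(cv2.resize(capture(n)[:,:,::-1],None,fx=3,fy=3,interpolation=cv2.INTER_CUBIC)) for n in("scene","top")}
for n,im in I.items():  # predicted outline of the shut lid's outer face, case unmoved
    pts=np.array([proj(n,W(q,lid(0,s,x,.035))) for s,x in((0,-.14),(.21,-.14),(.21,.14),(0,.14))])
    cv2.polylines(im,[(pts*3+1).astype(int)],True,(0,0,255),1)
a=I["scene"][390:1020,450:1230];b=I["top"][330:960,330:1110]
cv2.imwrite("pics/m3.png",cv2.resize(np.hstack([a,b]),(800,323),interpolation=cv2.INTER_AREA))
print(monitor.get_obs()["position"])
```

```text
[0.43680606 0.37052414 0.35784704]
```

View pics/m3.png

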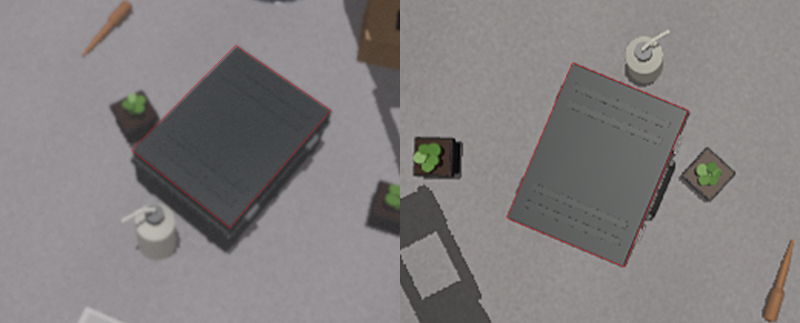

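The shut lid matches the predicted outline in both views (corners at about (573,63) and (625,266) in the right half). Pots, wash bottle and dibber are in place.

```bash
python3 -c "
from workcell import manip;print(manip.finish_job())"
```

```text
the job is handed in; nothing more can be done
None
```

The case is ready to go out: the hold-down panel is folded flat over the meter and the lid is fully shut. I handed the job in at about 13 s of the 59 s allowed.

- **How it was done:** I pushed both with shut fingertips from their outer sides, the panel first and then the lid. Nothing was gripped, and the foam was not touched.
- **Panel:** it met its stop at z = 0.088 m with about 13 N. That agrees with the expected flat height, and the picture taken before closing the lid showed it flat.
- **Lid:** it met its stop at z = 0.131 m with 22 N upwards on the tool, about 24 N in all. That is the height given for fully shut.
- **Last pictures:** after retracting, the lid matched the predicted shut outline in both camera views, with the case where I first measured it. The pots, wash bottle and dibber looked undisturbed.
- **Not checked:** the meter and the bottles are hidden under the closed lid. The bottles were last seen in place just before I closed it. The Petri dishes were outside the last crop, but the arm never went near them. No check failed or disagreed.

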